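Turn the sample carrier on the post and seat it under the lens

TASK

On the camera rig, turn the square sample carrier a quarter turn clockwise by pushing it so that it swings round the upright post, until its slot faces the lens; then slide it along the guide rail until it meets the jaw of the end stop, lean on it there with about 10 N for about a second, and leave it lying against rail and jaw. Slide it only, never lift or tip it, never push on it or on the rig with more than 25 N, and do not disturb the spare lens, the lens cap or the screwdriver.

Things in the scene. Friction and masses are not known exactly. Their poses are not given: they have to be found in the camera images.
- rig: Fixed aluminium base plate 280 x 700 x 12 mm on the table, carrying post, rail, stop and camera. Origin on the table surface; in its frame the plate spans x -135..145, y -290..410 mm; its top (sliding surface) is at z 12. y runs along the rail to the stop and camera, roughly the robot's y; x points away from the robot; z up. Yaw of all parts on it is the rig's.
- post: Upright steel post with a free-turning sleeve, 20 mm diameter, 41 mm tall, fixed on the plate at rig x 55, y -20 mm. Origin: centre of its foot on the plate top; its own yaw means nothing. Its side towards the robot (rig x 45 mm) is in line with the guiding face of the rail.
- rail: Fixed guide rail, a straight aluminium bar 16 (x) x 210 (y) x 26 mm high. Origin: centre of its underside, at rig x 53, y 105 mm. It runs from rig y 0 to y 210 mm; its guiding face is the one towards the robot, at rig x 45 mm.
- stop: End stop across the end of the rail: fixed bracket 80 (x) x 12 (y) x 24 mm high, origin at the centre of its underside, at rig x -3, y 218 mm. On a screw in front of it sits a like-sized jaw, the part that the carrier meets. The jaw is locked and rigid, but set anew each time: its face lies somewhere from rig y 182 to 198 mm; this is not measured and must be felt.
- home (a point): Where the carrier's origin is, on the plate top, when the carrier touches the rail and the jaw and the jaw is at the middle of its range: rig x -3, y 142 mm, axes as the rig's. As the jaw's setting varies, the true place is up to 8 mm before or beyond this along y.
- carrier: Loose square dark metal carrier 96 x 96 x 36 mm high, 0.48-0.75 kg, too wide to grip, flat on the plate; sliding takes about 2-6 N. Origin: centre of underside. A top slot 12 wide, 10 deep runs from the middle out through its +y face. Starts short of the post, yawed about +90 deg to the rig (+x face to rig +y, slot to the robot). Turned right, its axes match the rig's.
- slot_mouth (a point): Where the slot comes out, at the middle of the carrier's +y face, 26 mm above its underside (in the carrier's frame x 0, y 48, z 26 mm).
- lens (a point): Middle of the lens front of the fixed camera, looking along rig -y, at rig x -3, y 249, z 61 mm. The black camera (46 mm barrel, 60 mm body, 96 mm high) on its stage takes up rig y 249..402 mm, x -33..27 mm; its stage knob reaches to x -68 mm at y 340 mm.
- spare_lens: Loose bystander: upright black spare lens, 34 mm diameter, 50 mm tall, standing on the plate towards its robot-side edge near the end stop. Origin: centre of its underside.
- lens_cap: Loose bystander: flat black lens cap, 32 mm diameter, 10 mm high, lying on the plate beyond the post. Origin: centre of its underside.
- driver: Loose bystander: screwdriver lying on the table to the robot's right of the rig, along its own x. Origin: underside, near the middle.
Not all that is in view belongs to the job. Of the things that look like the carrier, the middle-sized one is meant.

How it is judged:
By the outcome, as a careful person would: the job done as asked, in the order asked, and still so for the second after the job is handed in, with the robot touching nothing.
It also fails if it takes over 72 s, if anything falls off the work surface, if the arm or the gripper's body presses on something with over 40 N, if the wrist force passes 120 N, or if a joint passes its speed limit or range.

ROBOT

A 7-joint arm with a two-finger parallel gripper is mounted at the origin on the work surface. World frame = base frame: x ahead of the robot, y to its left, z up, the work surface at z = 0. Lengths are in m, angles in degrees, forces in N, time in s.
With the tool pointing down it reaches from about 0.4 to 0.9 m from the base axis. Payload 5.5 kg.
Tool frame: the origin (TCP) lies midway between the tips of the shut fingers; the grasp point (between the pads) lies 19 mm behind it (grasp_offset is the distance from the TCP to the grasp point, in m); z points along the fingers, y is the line along which they close (so a half turn about z gives the same grasp; the last joint's range is limited). The gripper opens to 92 mm and grips with 3 to 60 N. Pads are 19 mm wide; open, the fingers measure 130 mm over their backs; the gripper's body (75 mm by 190 mm) begins 47 mm behind the grasp point.
Start: joints at [-52.013, 28.699, -24.465, 88.831, 12.651, 65.22, -12.049], TCP at [0.253, 0.599, 0.227] pointing down, gripper open.
Joint ranges: [-164.97, 164.97], [-17.58, 116.51], [-87.97, 89.64], [11.32, 138.91], [-80.73, 260.73], [10.89, 115.49], [-147.41, 147.41]. Speed limits (degrees/s): [147.25, 147.25, 180, 180, 180, 180, 180].

INTERFACE

Orientations are given as [roll, pitch, yaw] about the fixed x, y, z axes, in that order (R = Rz(yaw) Ry(pitch) Rx(roll)).
In Python, from workcell import get_obs, snapshot, calibration, finish_job, cut_out, grasp_offset gives the robot as it stands.
- The arm moves only by the tool send_rows, never from a script. Its argument "steps" is a list of rows, each a list of 7 numbers: the shift along the tool's x, y, z in a scale on which 1.0 is 100 cm, then the turn, a rotation vector about the tool's x, y, z in shares of pi rad (1.0 is pi rad), then the opening, from -1 (shut) to 1 (fully open). A call has exactly 5 rows; each row is the pose to reach, as a shift and turn from the pose commanded when the call began, along the tool's axes at that moment; what a row does not reach only later rows make up. A row lasts 1/10 s, in which the tool goes at most 50 mm and 8.59 degrees, less where a joint would pass 70% of its speed; a pose out of reach is approached as far as the arm can. No shift or turn number may pass 1 either way. A call with a gripper value outside its range is refused whole. The fingers move at their own pace and stop on an object; the grip force is fixed at half the most. Time passes only in rows, so rows that repeat a pose let the fingers close, or fill a call up. It gives the time, the measured TCP pose, the force, the opening and the grip force at its end, in the units of the state.
- get_obs(): the state, without advancing time (a new reading comes with each control period).
- snapshot(name): name is "scene" or "side" or "wrist"; returns (picture, depth): 480x640x3 uint8, red, green, blue; 480x640 float32, m along the optical axis (not along the pixel's ray), 0 where there is no reading.
- calibration(name): a dict with "vfov" (degrees; the focal length in pixels is half the picture's height over the tangent of half this angle, whatever the lens; pixels are square), "cx", "cy" (the principal point, pixels), "R" (3x3) and "t" (3): a world point X has camera coordinates R X + t; the wrist camera has in their place "mount" (4x4, takes a point from camera to tool coordinates, whose origin is the TCP and whose axes are the flange's). Camera axes: x right, y down, z forward; pixel columns grow to the right and rows downward; lengths in m; the calibration is good to about 2 mm. A picture is of the moment at which its call begins: read the wrist's pose just before it. calibration takes no time and is no camera call.
- finish_job(): hands the job in; it is judged then, once.
Trained networks look in the newest picture that a camera, given by its name, has taken for a name from the list of things; names that differ only in an ending like _2 or _b are one class to them, and where a whole thing is asked for, a point or a joint stands for the part that bears it (a point fixed in the world has none). Each returns a list of dicts, best first, with "score" (0 to 1); they miss things now and then, are a little off and sometimes report something else, mostly with a low value. They report only what shows in the picture. A call takes as long as a camera call. They do not tell look-alikes from the thing itself.
- cut_out(camera, name): "region" (480x640 bool, what is visible of it) and "bbox" ([left, top, right, bottom] in pixels, round what is visible of it).
The state is a dict: "clock": time; "joints": joint angles; "qvel": joint speeds; "joint_torque": joint torques, N m; "tool_pos": TCP position; "ee_rot": TCP orientation; "ft_force": force on the tool from outside, world axes, zero at the start; "moment": the same for the moment, N m; "gripper_width": finger opening in m; "gripper_force": force on a finger pad.
Only numpy, scipy, OpenCV 4.12 (cv2) and the standard library are available. Lean on these libraries where they do the work, as an engineer would, in place of code of your own. Each camera call takes 0.05 s, during which the arm holds its last target. There are 200 camera calls.

## Working session

There is one attempt and no reset: what is moved stays moved. The work goes in short steps, Python scripts to look and compute and a tool call to move; the robot and the scene stay as the last step left them, time stands still between calls to the robot, and variables do not carry over. Pictures are saved under pics/ and viewed, at most 10 in all, crops included, and the job is handed in when it is done.

Besides the shell and the picture viewer there is one more tool, called after "Call:" as name(argument=value, ...) on one line, values as JSON. send_rows: Moves the arm, as the interface text tells. Its arguments: {"type":"object","properties":{"steps":{"type":"array","items":{"type":"array","items":{"type":"number"}}}},"required":["steps"]}

```bash
mkdir -p pics; ls
cat > h.py <<'E'
import numpy as np, cv2
from scipy.spatial.transform import Rotation as Ro
from workcell import *
def cam(n):
    c=calibration(n); f=240/np.tan(np.radians(c["vfov"]/2)); 
    if "mount" in c:
        o=get_obs(); T=np.eye(4); T[:3,:3]=Ro.from_euler("xyz",o["ee_rot"],degrees=True).as_matrix(); T[:3,3]=o["tool_pos"]
        M=np.linalg.inv(T@np.array(c["mount"])); return f,c["cx"],c["cy"],M[:3,:3],M[:3,3]
    return f,c["cx"],c["cy"],np.array(c["R"]),np.array(c["t"]).ravel()
def cloud(n):
    f,cx,cy,R,t=cam(n); p,d=snapshot(n)
    v,u=np.mgrid[:480,:640]; P=np.stack([(u-cx)/f*d,(v-cy)/f*d,d],-1)
    W=(P-t)@R; W[d==0]=np.nan
    return p,W
E
python3 - <<'E'
from h import *
o=get_obs(); print({k:np.round(v,3) for k,v in o.items()})
for n in ("scene","side"):
    p,W=cloud(n); np.save(n+".npy",W); cv2.imwrite(f"pics/{n}0.png",p[:,:,::-1]); print(n,np.round(cam(n)[3].T@-cam(n)[4],2))
    for k in ("carrier","post","rail","stop","rig","spare_lens","lens_cap","driver"):
        for r in cut_out(n,k)[:4]:
            m=r["region"]; X=W[m]; X=X[~np.isnan(X[:,0])]
            top=np.percentile(X[:,2],95) if len(X) else 0
            T=X[X[:,2]>top-.006]
            print(k,round(r["score"],2),np.round(r["bbox"]),m.sum(),"top",np.round(top,3),"med",np.round(np.median(T,0),3) if len(T) else "")
E
```

```text
pics
{'clock': np.float64(0.0), 'joints': array([-52.014,  28.753, -24.453,  88.891,  12.651,  65.218, -12.048]), 'qvel': array([-0.007,  0.129,  0.019, -0.119, -0.064, -0.079, -0.076]), 'joint_torque': array([ 0.0000e+00, -5.6659e+01, -5.8160e+00, -2.7911e+01, -6.9000e-02,
        3.1000e-02,  0.0000e+00]), 'tool_pos': array([0.253, 0.598, 0.226]), 'ee_rot': array([-1.79891e+02, -4.00000e-03,  1.57097e+02]), 'ft_force': array([ 0.572, -0.424, -0.618]), 'moment': array([-0.004,  0.016, -0.035]), 'gripper_force': np.float64(0.0), 'gripper_width': np.float64(0.092)}
scene [ 1.38 -0.58  0.76]
carrier 0.97 [278. 232. 329. 273.] 1380 top 0.049 med [ 0.613 -0.128  0.048]
carrier 0.81 [194. 292. 281. 374.] 4274 top 0.051 med [ 0.763 -0.372  0.049]
carrier 0.57 [328. 305. 362. 333.] 1007 top 0.028 med [ 0.837 -0.158  0.026]
post 0.3 [278. 233. 329. 274.] 1445 top 0.049 med [ 0.612 -0.128  0.048]
rail 0.92 [355. 213. 414. 246.] 658 top 0.039 med [0.63  0.121 0.037]
stop 0.77 [388. 201. 411. 215.] 313 top 0.037 med [0.571 0.217 0.035]
rig 0.84 [229. 169. 482. 308.] 14524 top 0.058 med [0.582 0
[... 591 characters left out ...]
. 184.] 2569 top 0.051 med [ 0.747 -0.364  0.049]
post 0.56 [304. 274. 312. 296.] 165 top 0.052 med [0.628 0.002 0.05 ]
rail 0.67 [308. 214. 355. 259.] 2085 top 0.05 med [ 0.606 -0.122  0.048]
rail 0.6 [277. 297. 311. 410.] 1285 top 0.04 med [0.624 0.141 0.038]
stop 0.62 [290. 393. 345. 430.] 1276 top 0.037 med [0.566 0.232 0.036]
stop 0.5 [275. 292. 312. 408.] 1245 top 0.04 med [0.624 0.14  0.038]
rig 0.79 [204. 192. 412. 480.] 41100 top 0.038 med [0.579 0.242 0.039]
spare_lens 0.69 [374. 381. 398. 413.] 586 top 0.064 med [0.46  0.196 0.062]
lens_cap 0.65 [274. 261. 285. 277.] 153 top 0.024 med [ 0.692 -0.032  0.022]
driver 0.65 [373. 144. 435. 179.] 447 top 0.026 med [ 0.438 -0.45   0.024]
```

View pics/side0.png

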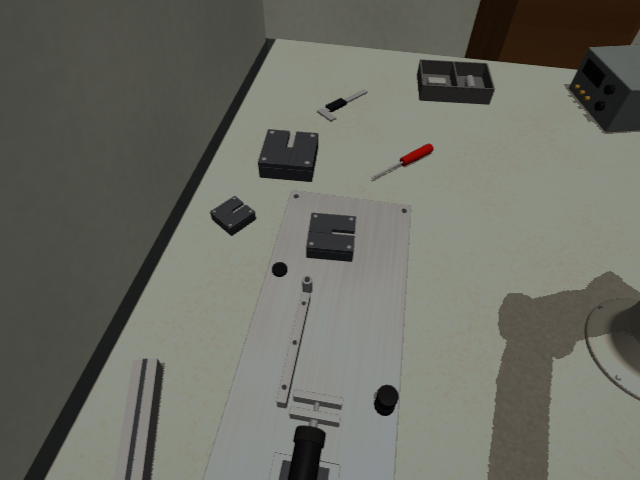

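Run:
```python
from h import *
for n in ("scene","side"):
    W=np.load(n+".npy"); X=W[~np.isnan(W[...,0])]
    def box(lo,hi,z0,z1,l):
        m=(X[:,0]>lo[0])&(X[:,0]<hi[0])&(X[:,1]>lo[1])&(X[:,1]<hi[1])&(X[:,2]>z0)&(X[:,2]<z1)
        T=X[m]; 
        if len(T)<5: print(n,l,len(T)); return
        r=cv2.minAreaRect((T[:,:2]*1000).astype(np.float32)); print(n,l,len(T),"z",np.round(np.median(T[:,2]),4),np.round(r[0],1),np.round(r[1],1),round(r[2],1), "corners",np.round(cv2.boxPoints(r)).tolist())
    box((.53,-.21),(.69,-.04),.042,.056,"carrier")
    box((.59,-.02),(.66,.02),.042,.06,"post")
    box((.58,.025),(.67,.225),.034,.042,"rail")
    box((.50,.19),(.605,.25),.031,.04,"stop")
    box((.43,.17),(.50,.23),.055,.07,"spare")
    box((.67,-.06),(.72,-.01),.018,.03,"cap")
    # plate
    m=(X[:,2]>.006)&(X[:,2]<.016)&(abs(X[:,0]-.58)<.2)&(X[:,1]<.43)&(X[:,1]>-.33); T=X[m]
    r=cv2.minAreaRect((T[:,:2]*1000).astype(np.float32)); print("plate",np.median(T[:,2]),r)
    # rail guiding face lower-x edge fit
    T=X[(X[:,0]>.58)&(X[:,0]<.67)&(X[:,1]>.03)&(X[:,1]<.2)&(X[:,2]>.034)&(X[:,2]<.042)]
    ys=np.arange(.03,.2,.01); e=[(y+.005,T[(T[:,1]>=y)&(T[:,1]<y+.01),0].min()) for y in ys if ((T[:,1]>=y)&(T[:,1]<y+.01)).sum()>3]
    e=np.array(e); q=np.polyfit(e[:,0],e[:,1],1); print("rail face x at y=0.1",np.polyval(q,.1),"slope deg",np.degrees(np.arctan(q[0])))
```

```text
scene carrier 922 z 0.0475 [ 606.3 -126.9] [100.4  97.4] 5.4 corners [[552.0, -83.0], [561.0, -180.0], [661.0, -171.0], [652.0, -74.0]]
scene post 42 z 0.0491 [632.5   2.2] [16.2 20.2] 54.7 corners [[620.0, 1.0], [636.0, -10.0], [645.0, 3.0], [629.0, 15.0]]
scene rail 313 z 0.0375 [624.8 124. ] [ 54.1 199.1] 10.4 corners [[580.0, 217.0], [616.0, 21.0], [669.0, 31.0], [633.0, 227.0]]
scene stop 157 z 0.0351 [566.8 225.2] [75.6 43.1] 0.3 corners [[529.0, 247.0], [529.0, 203.0], [605.0, 204.0], [604.0, 247.0]]
scene spare 66 z 0.0609 [462.8 197.1] [31.3 36.9] 47.3 corners [[439.0, 198.0], [466.0, 173.0], [487.0, 196.0], [460.0, 221.0]]
scene cap 86 z 0.0217 [696.1 -33.6] [29. 30.] 10.4 corners [[679.0, -21.0], [685.0, -51.0], [713.0, -46.0], [708.0, -16.0]]
plate 0.011642745042753679 ((579.3258056640625, 81.6689453125), (285.986083984375, 700.5891723632812), 0.937523365020752)
rail face x at y=0.1 0.6201938710124142 slope deg -1.1026737126679225
side carrier 1643 z 0.0477 [ 603.8 -128.8] [96.  99.7] 4.5 corners [[552.0, -83.0], [560.0, -182.0], [656.0, -175.0], [648.0, -75.0]]
side post 92 z 0.05 [628.3   2.5] [19.1 18.3] 17.3 corners [[616.0, 8.0], [622.0, -9.0], [640.0, -3.0], [635.0, 14.0]]
side rail 1120 z 0.0376 [607.4 124.8] [ 51.3 200. ] 1.0 corners [[580.0, 224.0], [584.0, 24.0], [635.0, 25.0], [631.0, 225.0]]
side stop 818 z 0.0356 [566.4 224.4] [77.5 40.7] 0.8 corners [[527.0, 244.0], [528.0, 203.0], [605.0, 205.0], [605.0, 245.0]]
side spare 385 z 0.0617 [459.9 196.1] [33.3 32. ] 14.9 corners [[440.0, 207.0], [448.0, 176.0], [480.0, 185.0], [472.0, 216.0]]
side cap 170 z 0.0214 [692.7 -34.2] [30.1 31.6] 13.9 corners [[674.0, -22.0], [682.0, -53.0], [711.0, -46.0], [704.0, -15.0]]
plate 0.01177222963686501 ((583.3250732421875, 1.292510986328125), (327.40240478515625, 677.7860107421875), 5.6218767166137695)
rail face x at y=0.1 0.6172561611847158 slope deg -0.8306526209762273
```

The pictured plate holds the middle-sized carrier at (330,237) with its slot towards the robot. The post is at (307,284), the rail runs down to (285,400), the jaw and stop are at (316,405), the cap is at (279,269) and the spare lens at (386,399). The larger and smaller look-alikes lie off the plate. From these I get rig origin ≈ (575, 21.5) mm with yaw ≈ 1°.

Plan:
1. Push the carrier flat to the post with both fingertips.
2. Cage its back corner with the open fingers.
3. Swing it about the post, then slide it to the jaw.

```bash
cat >> h.py <<'E'
O=np.array([575.,21.5]); YR=1.0
def w(x,y): a=np.radians(YR); return O+[x*np.cos(a)-y*np.sin(a), x*np.sin(a)+y*np.cos(a)]
def rig(p): a=np.radians(YR); d=np.array(p[:2])-O; return np.array([d[0]*np.cos(a)+d[1]*np.sin(a),-d[0]*np.sin(a)+d[1]*np.cos(a)])
def rows(poses,start,g=0.52):
    # poses: list of (X,Y,Z mm, yaw deg) world; prints calls of 5
    s=np.array(start,float); P=list(poses)
    while len(P)%5: P.append(P[-1])
    for i in range(0,len(P),5):
        a=np.radians(s[3]); out=[]
        for p in P[i:i+5]:
            d=np.array(p)-s
            out.append([round((d[0]*np.cos(a)+d[1]*np.sin(a))/10,2),round((d[0]*np.sin(a)-d[1]*np.cos(a))/10,2),round(-d[2]/10,2),0,0,round(-np.radians(d[3]),3),g])
        print(str(out).replace(" ",""))
        s=np.array(P[i+4],float)
def lin(a,b,n): return [np.array(a)+(np.array(b,float)-a)*k/n for k in range(1,n+1)]
def now():
    o=get_obs(); print("t",round(float(o["clock"]),2),"rig",np.round(rig(np.array(o["tool_pos"])*1000),1),"w",np.round(np.array(o["tool_pos"])*1000,1),"rot",np.round(o["ee_rot"],2),"F",np.round(o["ft_force"],1),"g",o["gripper_width"])
E
python3 - <<'E'
from h import *
s=[253,599,227,157.1]; e=[*w(27,-228),120,91]
rows(lin(s,e,20),s)
E
```

```text
[[np.float64(-3.19),np.float64(-3.02),np.float64(0.53),0,0,np.float64(0.058),0.52],[np.float64(-6.38),np.float64(-6.04),np.float64(1.07),0,0,np.float64(0.115),0.52],[np.float64(-9.58),np.float64(-9.06),np.float64(1.61),0,0,np.float64(0.173),0.52],[np.float64(-12.77),np.float64(-12.08),np.float64(2.14),0,0,np.float64(0.231),0.52],[np.float64(-15.96),np.float64(-15.1),np.float64(2.68),0,0,np.float64(0.288),0.52]]
[[np.float64(-3.92),np.float64(-1.99),np.float64(0.53),0,0,np.float64(0.058),0.52],[np.float64(-7.84),np.float64(-3.98),np.float64(1.07),0,0,np.float64(0.115),0.52],[np.float64(-11.76),np.float64(-5.96),np.float64(1.61),0,0,np.float64(0.173),0.52],[np.float64(-15.68),np.float64(-7.95),np.float64(2.14),0,0,np.float64(0.231),0.52],[np.float64(-19.6),np.float64(-9.94),np.float64(2.68),0,0,np.float64(0.288),0.52]]
[[np.float64(-4.32),np.float64(-0.79),np.float64(0.53),0,0,np.float64(0.058),0.52],[np.float64(-8.65),np.float64(-1.58),np.float64(1.07),0,0,np.float64(0.115),0.52],[np.float64(-12.97),np.float64(-2.37),np.float64(1.61),0,0,np.float64(0.173),0.52],[np.float64(-17.29),np.float64(-3.17),np.float64(2.14),0,0,np.float64(0.231),0.52],[np.float64(-21.62),np.float64(-3.96),np.float64(2.68),0,0,np.float64(0.288),0.52]]
[[np.float64(-4.37),np.float64(0.47),np.float64(0.53),0,0,np.float64(0.058),0.52],[np.float64(-8.74),np.float64(0.94),np.float64(1.07),0,0,np.float64(0.115),0.52],[np.float64(-13.11),np.float64(1.41),np.float64(1.61),0,0,np.float64(0.173),0.52],[np.float64(-17.48),np.float64(1.88),np.float64(2.14),0,0,np.float64(0.231),0.52],[np.float64(-21.85),np.float64(2.35),np.float64(2.68),0,0,np.float64(0.288),0.52]]
```

The rows are not in the units I measure in: shifts go in shares of 100 cm and turns go in shares of pi rad. I convert before sending: -16 cm / 100 = -0.16, -15.1 cm / 100 = -0.151, 0.288 rad / 3.1416 = 0.0917.

Call:
send_rows(steps=[[-0.032,-0.03,0.005,0,0,0.0185,0.52],[-0.064,-0.06,0.011,0,0,0.0366,0.52],[-0.096,-0.091,0.016,0,0,0.0551,0.52],[-0.128,-0.121,0.021,0,0,0.0735,0.52],[-0.16,-0.151,0.027,0,0,0.0917,0.52]])

```text
clock: 1.4
tool_pos: [0.3422, 0.3959, 0.1999]
ee_rot: [179.9, 0.0, 140.5]
ft_force: [1.1, -0.4, -0.2]
gripper_width: 0.0701
gripper_force: 0.0
```

To row units: -19.6 cm / 100 = -0.196, 1.1 cm / 100 = 0.011, 0.288 rad / 3.1416 = 0.0917.

Call:
send_rows(steps=[[-0.039,-0.02,0.005,0,0,0.0185,0.52],[-0.078,-0.04,0.011,0,0,0.0366,0.52],[-0.118,-0.06,0.016,0,0,0.0551,0.52],[-0.157,-0.08,0.021,0,0,0.0735,0.52],[-0.196,-0.099,0.027,0,0,0.0917,0.52]])

```text
clock: 1.9
tool_pos: [0.4309, 0.1949, 0.173]
ee_rot: [179.9, 0.0, 124.0]
ft_force: [0.3, 0.3, 0.7]
gripper_width: 0.0701
gripper_force: 0.0
```

To row units: -21.6 cm / 100 = -0.216, -17.3 cm / 100 = -0.173, 0.173 rad / 3.1416 = 0.0551.

Call:
send_rows(steps=[[-0.043,-0.008,0.005,0,0,0.0185,0.52],[-0.086,-0.016,0.011,0,0,0.0366,0.52],[-0.13,-0.024,0.016,0,0,0.0551,0.52],[-0.173,-0.032,0.021,0,0,0.0735,0.52],[-0.216,-0.04,0.027,0,0,0.0917,0.52]])

```text
clock: 2.4
tool_pos: [0.519, -0.0064, 0.146]
ee_rot: [179.9, 0.0, 107.5]
ft_force: [1.4, 0.7, 0.6]
gripper_width: 0.0697
gripper_force: 0.0
```

To row units: -21.8 cm / 100 = -0.218, 1.4 cm / 100 = 0.014, 0.288 rad / 3.1416 = 0.0917.

Call:
send_rows(steps=[[-0.044,0.005,0.005,0,0,0.0185,0.52],[-0.087,0.009,0.011,0,0,0.0366,0.52],[-0.131,0.014,0.016,0,0,0.0551,0.52],[-0.175,0.019,0.021,0,0,0.0735,0.52],[-0.218,0.023,0.027,0,0,0.0917,0.52]])

```text
clock: 2.9
tool_pos: [0.6069, -0.2074, 0.1188]
ee_rot: [180.0, 0.0, 91.0]
ft_force: [0.5, -0.0, 0.5]
gripper_width: 0.0699
gripper_force: 0.0
```

Call:
send_rows(steps=[[0,0,0,0,0,0,0.52],[0,0,0,0,0,0,0.52],[0,0,0,0,0,0,0.52],[0,0,0,0,0,0,0.52],[0,0,0,0,0,0,0.52]])

```text
clock: 3.4
tool_pos: [0.6061, -0.204, 0.1191]
ee_rot: [180.0, -0.0, 91.2]
ft_force: [-0.1, 0.2, -0.5]
gripper_width: 0.0698
gripper_force: 0.0
```

To row units: 9.7 cm / 100 = 0.097, 9.2 cm / 100 = 0.092.

Call:
send_rows(steps=[[0,0,0.025,0,0,0,0.52],[0,0,0.05,0,0,0,0.52],[0,0,0.075,0,0,0,0.52],[0,0,0.092,0,0,0,0.52],[0,0,0.097,0,0,0,0.52]])

```text
clock: 3.9
tool_pos: [0.6045, -0.2045, 0.0197]
ee_rot: [-179.8, -0.1, 91.1]
ft_force: [-0.5, 0.1, 0.1]
gripper_width: 0.07
gripper_force: 0.0
```

To row units: 1.6 cm / 100 = 0.016, 1.3 cm / 100 = 0.013.

Call:
send_rows(steps=[[0.003,0,0,0,0,0,0.52],[0.007,0,0,0,0,0,0.52],[0.01,0,0,0,0,0,0.52],[0.013,0,0,0,0,0,0.52],[0.016,0,0,0,0,0,0.52]])

```text
clock: 4.4
tool_pos: [0.6062, -0.1894, 0.0225]
ee_rot: [179.9, 0.0, 91.1]
ft_force: [0.7, -3.3, 1.2]
gripper_width: 0.0699
gripper_force: 2.0
```

To row units: 2 cm / 100 = 0.02, 1.5 cm / 100 = 0.015.

Call:
send_rows(steps=[[0.003,0,0,0,0,0,0.52],[0.006,0,0,0,0,0,0.52],[0.01,0,0,0,0,0,0.52],[0.015,0,0,0,0,0,0.52],[0.02,0,0,0,0,0,0.52]])

```text
clock: 4.9
tool_pos: [0.6057, -0.1699, 0.0219]
ee_rot: [179.9, 0.0, 91.0]
ft_force: [0.2, -3.9, 2.2]
gripper_width: 0.07
gripper_force: 2.2
```

To row units: 2.5 cm / 100 = 0.025, 2 cm / 100 = 0.02.

Call:
send_rows(steps=[[0.005,0,0,0,0,0,0.52],[0.01,0,0,0,0,0,0.52],[0.015,0,0,0,0,0,0.52],[0.02,0,0,0,0,0,0.52],[0.025,0,0,0,0,0,0.52]])

```text
clock: 5.4
tool_pos: [0.605, -0.1445, 0.0219]
ee_rot: [180.0, 0.0, 91.1]
ft_force: [-0.0, -4.7, 4.1]
gripper_width: 0.0698
gripper_force: 2.5
```

To row units: 2.3 cm / 100 = 0.023, 2 cm / 100 = 0.02.

Call:
send_rows(steps=[[0.005,0,0,0,0,0,0.52],[0.01,0,0,0,0,0,0.52],[0.015,0,0,0,0,0,0.52],[0.02,0,0,0,0,0,0.52],[0.023,0,0,0,0,0,0.52]])

```text
clock: 5.9
tool_pos: [0.6045, -0.1211, 0.0219]
ee_rot: [180.0, -0.0, 91.1]
ft_force: [0.5, -6.0, 3.3]
gripper_width: 0.0698
gripper_force: 2.6
```

Call:
send_rows(steps=[[0.001,0,0,0,0,0,0.52],[0.002,0,0,0,0,0,0.52],[0.003,0,0,0,0,0,0.52],[0.004,0,0,0,0,0,0.52],[0.005,0,0,0,0,0,0.52]])

```text
clock: 6.4
tool_pos: [0.6044, -0.1172, 0.0219]
ee_rot: [180.0, 0.0, 91.1]
ft_force: [0.0, -5.6, 3.7]
gripper_width: 0.07
gripper_force: 2.8
```

To row units: 0.25 cm / 100 = 0.0025, 0.2 cm / 100 = 0.002.

Call:
send_rows(steps=[[0.0005,0,0,0,0,0,0.52],[0.001,0,0,0,0,0,0.52],[0.0015,0,0,0,0,0,0.52],[0.002,0,0,0,0,0,0.52],[0.0025,0,0,0,0,0,0.52]])

```text
clock: 6.9
tool_pos: [0.6043, -0.1153, 0.0219]
ee_rot: [180.0, 0.1, 91.0]
ft_force: [-0.2, -7.0, 3.6]
gripper_width: 0.0696
gripper_force: 3.4
```

To row units: -5.5 cm / 100 = -0.055, -3 cm / 100 = -0.03.

Call:
send_rows(steps=[[-0.005,0,0,0,0,0,0.52],[-0.012,0,0,0,0,0,0.52],[-0.02,0,-0.01,0,0,0,0.52],[-0.02,0,-0.03,0,0,0,0.52],[-0.02,0,-0.055,0,0,0,0.52]])

```text
clock: 7.4
tool_pos: [0.6033, -0.1344, 0.0765]
ee_rot: [-179.8, -0.1, 91.1]
ft_force: [-0.0, -0.5, 1.0]
gripper_width: 0.07
gripper_force: 0.0
```

```bash
cat > see.py <<'E'
from h import *
import sys
now()
for n in ("scene","side"):
    p,W=cloud(n); cv2.imwrite(f"pics/{n}_{sys.argv[1]}.png",p[:,:,::-1])
    for r in cut_out(n,"carrier")[:4]:
        X=W[r["region"]]; X=X[~np.isnan(X[:,0])]; T=X[(X[:,2]>.042)&(X[:,2]<.056)]*1000
        if len(T)<50 or rig(np.median(T,0))[0]>110 : continue
        R=np.array([rig(q) for q in T]).astype(np.float32); lo,hi=np.percentile(R,[.5,99.5],0); r0=cv2.minAreaRect(R)
        print(n,round(r["score"],2),len(T),"rig c",np.round(r0[0],1),np.round(r0[1],1),round(r0[2],1),"pct",np.round(lo,1),np.round(hi,1),"mid",np.round((lo+hi)/2,1))
E
python3 see.py 1
```

```text
t 7.4 rig [  25.6 -156.4] w [ 603.3 -134.4   76.5] rot [-1.7983e+02 -6.0000e-02  9.1050e+01] F [-0.  -0.5  1. ] g 0.0699692909872011
scene 0.81 616 rig c [ 33.2 -77.4] [98.4 96.4] 89.7 pct [  -7.5 -125.9] [ 80.9 -30.1] mid [ 36.7 -78. ]
side 0.82 1859 rig c [ 28.7 -79. ] [98.8 96.2] 90.0 pct [ -19.  -126.9] [ 75.4 -30.3] mid [ 28.2 -78.6]
```

Run:
```python
from h import *
s=[*(np.array([603.9,-135.2])),77,91.1]
a=[*w(69,-117),77,136]; b=[*w(69,-117),22,136]
rows(lin(s,a,10)+lin(a,b,5),s)
```

```text
[[np.float64(0.4),np.float64(0.43),np.float64(-0.0),0,0,np.float64(-0.078),0.52],[np.float64(0.8),np.float64(0.86),np.float64(-0.0),0,0,np.float64(-0.157),0.52],[np.float64(1.2),np.float64(1.29),np.float64(-0.0),0,0,np.float64(-0.235),0.52],[np.float64(1.6),np.float64(1.72),np.float64(-0.0),0,0,np.float64(-0.313),0.52],[np.float64(2.01),np.float64(2.15),np.float64(-0.0),0,0,np.float64(-0.392),0.52]]
[[np.float64(0.21),np.float64(0.55),np.float64(-0.0),0,0,np.float64(-0.078),0.52],[np.float64(0.41),np.float64(1.1),np.float64(-0.0),0,0,np.float64(-0.157),0.52],[np.float64(0.62),np.float64(1.65),np.float64(-0.0),0,0,np.float64(-0.235),0.52],[np.float64(0.83),np.float64(2.2),np.float64(-0.0),0,0,np.float64(-0.313),0.52],[np.float64(1.03),np.float64(2.75),np.float64(-0.0),0,0,np.float64(-0.392),0.52]]
[[np.float64(0.0),np.float64(0.0),np.float64(1.1),0,0,np.float64(-0.0),0.52],[np.float64(0.0),np.float64(0.0),np.float64(2.2),0,0,np.float64(-0.0),0.52],[np.float64(0.0),np.float64(0.0),np.float64(3.3),0,0,np.float64(-0.0),0.52],[np.float64(0.0),np.float64(0.0),np.float64(4.4),0,0,np.float64(-0.0),0.52],[np.float64(0.0),np.float64(0.0),np.float64(5.5),0,0,np.float64(-0.0),0.52]]
```

To row units: 2.15 cm / 100 = 0.0215, 2 cm / 100 = 0.02, -0.392 rad / 3.1416 = -0.1248.

Call:
send_rows(steps=[[0.004,0.004,0,0,0,-0.0248,0.52],[0.008,0.009,0,0,0,-0.05,0.52],[0.012,0.013,0,0,0,-0.0748,0.52],[0.016,0.017,0,0,0,-0.0996,0.52],[0.02,0.0215,0,0,0,-0.1248,0.52]])

```text
clock: 8.1
tool_pos: [0.6246, -0.1133, 0.0753]
ee_rot: [-179.9, -0.1, 113.7]
ft_force: [0.3, -0.3, -1.0]
gripper_width: 0.0697
gripper_force: 0.0
```

To row units: 2.75 cm / 100 = 0.0275, 2.2 cm / 100 = 0.022, -0.392 rad / 3.1416 = -0.1248.

Call:
send_rows(steps=[[0.002,0.0055,0,0,0,-0.0248,0.52],[0.004,0.011,0,0,0,-0.05,0.52],[0.006,0.0165,0,0,0,-0.0748,0.52],[0.008,0.022,0,0,0,-0.0996,0.52],[0.01,0.0275,0,0,0,-0.1248,0.52]])

```text
clock: 8.6
tool_pos: [0.6459, -0.0932, 0.0753]
ee_rot: [-179.9, -0.1, 136.2]
ft_force: [0.5, 1.1, 0.2]
gripper_width: 0.07
gripper_force: 0.0
```

```bash
python3 see.py 2
```

```text
t 8.6 rig [  68.8 -115.9] w [645.9 -93.2  75.3] rot [-1.7992e+02 -1.4000e-01  1.3621e+02] F [0.5 1.1 0.2] g 0.06998406735371657
scene 0.94 636 rig c [ 32.5 -80.1] [99.2 92.8] 1.1 pct [ -12.6 -125.8] [ 80.5 -33.9] mid [ 33.9 -79.8]
side 0.84 1847 rig c [ 28.6 -77.1] [101.9  96. ] 89.9 pct [ -19.1 -126. ] [ 75.2 -30.5] mid [ 28.1 -78.3]
```

To row units: 5.3 cm / 100 = 0.053, 1.1 cm / 100 = 0.011.

Call:
send_rows(steps=[[0,0,0.011,0,0,0,0.52],[0,0,0.022,0,0,0,0.52],[0,0,0.033,0,0,0,0.52],[0,0,0.044,0,0,0,0.52],[0,0,0.053,0,0,0,0.52]])

```text
clock: 9.3
tool_pos: [0.6462, -0.0936, 0.022]
ee_rot: [-179.9, -0.1, 136.0]
ft_force: [-0.3, 0.3, -0.4]
gripper_width: 0.0694
gripper_force: 0.0
```

Run:
```python
from h import *
now()
a,_=snapshot("scene"); b,_=snapshot("side")
c=np.hstack([cv2.resize(a[190:330,240:420],None,fx=2.2,fy=2.2),cv2.resize(b[170:310,220:400],None,fx=2.2,fy=2.2)])
cv2.imwrite("pics/c3.png",c[:,:,::-1]); print(c.shape)
```

```text
t 9.3 rig [  69.2 -116.3] w [646.2 -93.6  22. ] rot [-1.7995e+02 -7.0000e-02  1.3600e+02] F [-0.3  0.3 -0.4] g 0.06939825034188543
(308, 792, 3)
```

View pics/c3.png

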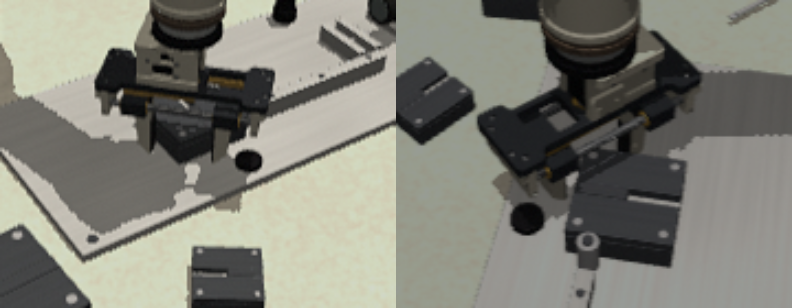

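The fingers straddle the carrier's far corner. The cap (left crop 248,160; right crop 527,218) is clear, and the carrier's far face is at the post (587,245). Next I close the cage.

To row units: 1 cm / 100 = 0.01, 0.8 cm / 100 = 0.008.

Call:
send_rows(steps=[[0.002,0,0,0,0,0,0.52],[0.004,0,0,0,0,0,0.52],[0.006,0,0,0,0,0,0.52],[0.008,0,0,0,0,0,0.52],[0.01,0,0,0,0,0,0.52]])

```text
clock: 9.9
tool_pos: [0.6398, -0.0866, 0.0241]
ee_rot: [180.0, 0.0, 136.0]
ft_force: [-0.5, 0.7, -1.1]
gripper_width: 0.0699
gripper_force: 0.0
```

To row units: 0.2 cm / 100 = 0.002, 0.15 cm / 100 = 0.0015.

Call:
send_rows(steps=[[0.0005,0,0,0,0,0,0.52],[0.001,0,0,0,0,0,0.52],[0.0015,0,0,0,0,0,0.52],[0.002,0,0,0,0,0,0.52],[0.002,0,0,0,0,0,0.52]])

```text
clock: 10.4
tool_pos: [0.6385, -0.0857, 0.0238]
ee_rot: [180.0, 0.0, 136.0]
ft_force: [0.6, -0.6, 0.3]
gripper_width: 0.0698
gripper_force: 0.3
```

Run:
```python
from h import *
T=np.array([61.5,-108.3]); C=np.array([55,-20.])
def arc(st):
    P=[]
    for k in range(1,6):
        a=np.radians(-st*k); d=T-C; q=C+[d[0]*np.cos(a)-d[1]*np.sin(a),d[0]*np.sin(a)+d[1]*np.cos(a)]
        P.append([*w(*q),22,136-st*k])
    rows(P,[*w(*T),22,136])
arc(2);arc(3)
```

```text
[[np.float64(0.21),np.float64(-0.23),np.float64(-0.0),0,0,np.float64(0.035),0.52],[np.float64(0.42),np.float64(-0.45),np.float64(-0.0),0,0,np.float64(0.07),0.52],[np.float64(0.64),np.float64(-0.67),np.float64(-0.0),0,0,np.float64(0.105),0.52],[np.float64(0.87),np.float64(-0.88),np.float64(-0.0),0,0,np.float64(0.14),0.52],[np.float64(1.11),np.float64(-1.08),np.float64(-0.0),0,0,np.float64(0.175),0.52]]
[[np.float64(0.31),np.float64(-0.34),np.float64(-0.0),0,0,np.float64(0.052),0.52],[np.float64(0.64),np.float64(-0.67),np.float64(-0.0),0,0,np.float64(0.105),0.52],[np.float64(0.99),np.float64(-0.98),np.float64(-0.0),0,0,np.float64(0.157),0.52],[np.float64(1.35),np.float64(-1.27),np.float64(-0.0),0,0,np.float64(0.209),0.52],[np.float64(1.73),np.float64(-1.54),np.float64(-0.0),0,0,np.float64(0.262),0.52]]
```

To row units: 1.11 cm / 100 = 0.0111, -1.08 cm / 100 = -0.0108, 0.175 rad / 3.1416 = 0.0557.

Call:
send_rows(steps=[[0.0021,-0.0023,0,0,0,0.0111,0.52],[0.0042,-0.0045,0,0,0,0.0223,0.52],[0.0064,-0.0067,0,0,0,0.0334,0.52],[0.0087,-0.0088,0,0,0,0.0446,0.52],[0.0111,-0.0108,0,0,0,0.0557,0.52]])

```text
clock: 10.9
tool_pos: [0.6227, -0.0862, 0.0239]
ee_rot: [180.0, 0.1, 125.8]
ft_force: [1.9, -3.8, 0.1]
gripper_width: 0.0696
gripper_force: 1.9
```

To row units: 1.11 cm / 100 = 0.0111, -1.08 cm / 100 = -0.0108, 0.175 rad / 3.1416 = 0.0557.

Call:
send_rows(steps=[[0.0021,-0.0023,0,0,0,0.0111,0.52],[0.0042,-0.0045,0,0,0,0.0223,0.52],[0.0064,-0.0067,0,0,0,0.0334,0.52],[0.0087,-0.0088,0,0,0,0.0446,0.52],[0.0111,-0.0108,0,0,0,0.0557,0.52]])

```text
clock: 11.4
tool_pos: [0.6073, -0.0835, 0.0239]
ee_rot: [-180.0, 0.0, 115.8]
ft_force: [2.0, -5.4, 0.5]
gripper_width: 0.0698
gripper_force: 2.4
```

```bash
python3 see.py 4
```

```text
t 11.4 rig [  30.4 -105.5] w [607.3 -83.5  23.9] rot [-1.7999e+02  4.0000e-02  1.1576e+02] F [ 2.  -5.4  0.5] g 0.06977372352099331
scene 0.85 294 rig c [ 12.9 -68.8] [ 95.5 100.8] 72.3 pct [ -38.8 -124.9] [ 72.7 -39.2] mid [ 17. -82.]
side 0.76 1909 rig c [ 11.7 -68. ] [98.4 97. ] 70.5 pct [ -45.2 -117.4] [68.2 -9.7] mid [ 11.5 -63.6]
side 0.63 94 rig c [ 53.3 -20. ] [18.9 19.8] 10.4 pct [ 43.6 -29.8] [ 62.7 -10.1] mid [ 53.2 -19.9]
```

To row units: 1.11 cm / 100 = 0.0111, -1.08 cm / 100 = -0.0108, 0.175 rad / 3.1416 = 0.0557.

Call:
send_rows(steps=[[0.0021,-0.0023,0,0,0,0.0111,0.52],[0.0042,-0.0045,0,0,0,0.0223,0.52],[0.0064,-0.0067,0,0,0,0.0334,0.52],[0.0087,-0.0088,0,0,0,0.0446,0.52],[0.0111,-0.0108,0,0,0,0.0557,0.52]])

```text
clock: 12.1
tool_pos: [0.5929, -0.0782, 0.0238]
ee_rot: [-180.0, 0.0, 105.8]
ft_force: [1.1, -5.8, 1.5]
gripper_width: 0.0694
gripper_force: 3.5
```

To row units: 1.11 cm / 100 = 0.0111, -1.08 cm / 100 = -0.0108, 0.175 rad / 3.1416 = 0.0557.

Call:
send_rows(steps=[[0.0021,-0.0023,0,0,0,0.0111,0.52],[0.0042,-0.0045,0,0,0,0.0223,0.52],[0.0064,-0.0067,0,0,0,0.0334,0.52],[0.0087,-0.0088,0,0,0,0.0446,0.52],[0.0111,-0.0108,0,0,0,0.0557,0.52]])

```text
clock: 12.6
tool_pos: [0.5792, -0.0703, 0.0237]
ee_rot: [-180.0, 0.0, 95.8]
ft_force: [0.8, -5.4, 2.0]
gripper_width: 0.0695
gripper_force: 3.5
```

To row units: 1.11 cm / 100 = 0.0111, -1.08 cm / 100 = -0.0108, 0.175 rad / 3.1416 = 0.0557.

Call:
send_rows(steps=[[0.0021,-0.0023,0,0,0,0.0111,0.52],[0.0042,-0.0045,0,0,0,0.0223,0.52],[0.0064,-0.0067,0,0,0,0.0334,0.52],[0.0087,-0.0088,0,0,0,0.0446,0.52],[0.0111,-0.0108,0,0,0,0.0557,0.52]])

```text
clock: 13.1
tool_pos: [0.5672, -0.0603, 0.0237]
ee_rot: [-180.0, 0.0, 85.7]
ft_force: [0.0, -6.3, 3.2]
gripper_width: 0.0699
gripper_force: 3.4
```

```bash
python3 see.py 5
```

```text
t 13.1 rig [ -9.2 -81.6] w [567.2 -60.3  23.7] rot [-1.7997e+02  2.0000e-02  8.5750e+01] F [ 0.  -6.3  3.2] g 0.06988048455677076
scene 0.64 184 rig c [  2.9 -45.5] [ 99.4 110.5] 43.8 pct [ -19.3 -102.1] [61.7 27.1] mid [ 21.2 -37.5]
side 0.8 1984 rig c [ -6.  -40.2] [96.4 98.2] 40.5 pct [-68.1 -90.1] [54.4 22.7] mid [ -6.9 -33.7]
```

To row units: 1.11 cm / 100 = 0.0111, 0.64 cm / 100 = 0.0064, 0.175 rad / 3.1416 = 0.0557.

Call:
send_rows(steps=[[0.0021,-0.0023,0,0,0,0.0111,0.52],[0.0042,-0.0045,0,0,0,0.0223,0.52],[0.0064,-0.0067,0,0,0,0.0334,0.52],[0.0087,-0.0088,0,0,0,0.0446,0.52],[0.0111,-0.0108,0,0,0,0.0557,0.52]])

```text
clock: 13.8
tool_pos: [0.5571, -0.0482, 0.0236]
ee_rot: [-180.0, 0.0, 75.7]
ft_force: [-1.0, -5.1, 2.9]
gripper_width: 0.0695
gripper_force: 3.2
```

To row units: 1.11 cm / 100 = 0.0111, -1.08 cm / 100 = -0.0108, 0.175 rad / 3.1416 = 0.0557.

Call:
send_rows(steps=[[0.0021,-0.0023,0,0,0,0.0111,0.52],[0.0042,-0.0045,0,0,0,0.0223,0.52],[0.0064,-0.0067,0,0,0,0.0334,0.52],[0.0087,-0.0088,0,0,0,0.0446,0.52],[0.0111,-0.0108,0,0,0,0.0557,0.52]])

```text
clock: 14.3
tool_pos: [0.5493, -0.0346, 0.0236]
ee_rot: [-179.9, 0.0, 65.7]
ft_force: [-1.4, -4.9, 3.6]
gripper_width: 0.0699
gripper_force: 3.0
```

To row units: 1.11 cm / 100 = 0.0111, -1.08 cm / 100 = -0.0108, 0.175 rad / 3.1416 = 0.0557.

Call:
send_rows(steps=[[0.0021,-0.0023,0,0,0,0.0111,0.52],[0.0042,-0.0045,0,0,0,0.0223,0.52],[0.0064,-0.0067,0,0,0,0.0334,0.52],[0.0087,-0.0088,0,0,0,0.0446,0.52],[0.0111,-0.0108,0,0,0,0.0557,0.52]])

```text
clock: 14.8
tool_pos: [0.544, -0.0198, 0.0236]
ee_rot: [-179.9, 0.0, 55.7]
ft_force: [-0.3, -4.5, 2.8]
gripper_width: 0.0701
gripper_force: 2.8
```

```bash
python3 see.py 6
```

```text
t 14.8 rig [-31.7 -40.8] w [544.  -19.8  23.6] rot [-1.7995e+02  2.0000e-02  5.5720e+01] F [-0.3 -4.5  2.8] g 0.07005332132367234
scene 0.85 420 rig c [ 2.4 -5.3] [85.8 98.3] 11.9 pct [-42.6 -49.3] [49.5 46.9] mid [ 3.4 -1.2]
side 0.8 2025 rig c [-8.3 -9.4] [ 94.6 103.3] 10.3 pct [-60.5 -56.1] [43.  46.4] mid [-8.8 -4.8]
```

To row units: -0.56 cm / 100 = -0.0056, 0.53 cm / 100 = 0.0053, 0.0175 rad / 3.1416 = 0.0056.

Call:
send_rows(steps=[[0.001,-0.0012,0,0,0,0.0056,0.52],[0.0021,-0.0023,0,0,0,0.0111,0.52],[0.0031,-0.0034,0,0,0,0.0166,0.52],[0.0042,-0.0045,0,0,0,0.0223,0.52],[0.0053,-0.0056,0,0,0,0.0277,0.52]])

```text
clock: 15.5
tool_pos: [0.5425, -0.0123, 0.0235]
ee_rot: [-180.0, 0.0, 50.7]
ft_force: [-1.4, -3.5, 0.4]
gripper_width: 0.0698
gripper_force: 2.0
```

To row units: -0.45 cm / 100 = -0.0045, 0.42 cm / 100 = 0.0042, 0.07 rad / 3.1416 = 0.0223.

Call:
send_rows(steps=[[0.001,-0.0012,0,0,0,0.0056,0.52],[0.0021,-0.0023,0,0,0,0.0111,0.52],[0.0031,-0.0034,0,0,0,0.0166,0.52],[0.0037,-0.0039,0,0,0,0.0194,0.52],[0.0042,-0.0045,0,0,0,0.0223,0.52]])

```text
clock: 16.0
tool_pos: [0.5418, -0.0061, 0.0235]
ee_rot: [-180.0, 0.0, 46.8]
ft_force: [-2.0, -2.6, 1.3]
gripper_width: 0.0699
gripper_force: 1.8
```

```bash
python3 see.py 7
```

```text
t 16.0 rig [-33.7 -27. ] w [541.8  -6.1  23.5] rot [-1.7997e+02  2.0000e-02  4.6780e+01] F [-2.  -2.6  1.3] g 0.06990233285656325
scene 0.95 511 rig c [0.2 3.5] [ 94.  101.2] 3.0 pct [-45.6 -44.7] [46.6 52.5] mid [0.5 3.9]
side 0.74 1962 rig c [-5.2  2.1] [95.8 98.7] 0.9 pct [-52.4 -44.9] [42.1 51.1] mid [-5.1  3.1]
side 0.3 78 rig c [ 53.3 -19.6] [17.6 15.8] 32.5 pct [ 43.8 -28.5] [ 61.  -11.2] mid [ 52.4 -19.9]
```

To row units: 0.79 cm / 100 = 0.0079, -0.63 cm / 100 = -0.0063.

Call:
send_rows(steps=[[0.0016,-0.0013,0,0,0,0,0.52],[0.0031,-0.0025,0,0,0,0,0.52],[0.0047,-0.0037,0,0,0,0,0.52],[0.0063,-0.005,0,0,0,0,0.52],[0.0079,-0.0063,0,0,0,0,0.52]])

```text
clock: 16.7
tool_pos: [0.5417, 0.0029, 0.0235]
ee_rot: [-179.9, 0.1, 46.7]
ft_force: [-5.1, -4.8, 2.5]
gripper_width: 0.0696
gripper_force: 3.4
```

To row units: 1.79 cm / 100 = 0.0179, -1.74 cm / 100 = -0.0174.

Call:
send_rows(steps=[[0.0036,-0.0035,0,0,0,0,0.52],[0.0072,-0.007,0,0,0,0,0.52],[0.0108,-0.0105,0,0,0,0,0.52],[0.0143,-0.0139,0,0,0,0,0.52],[0.0179,-0.0174,0,0,0,0,0.52]])

```text
clock: 17.2
tool_pos: [0.5415, 0.0273, 0.0234]
ee_rot: [-180.0, 0.1, 46.7]
ft_force: [-4.0, -5.8, 0.4]
gripper_width: 0.07
gripper_force: 2.9
```

```bash
python3 see.py 8
```

```text
t 17.2 rig [-33.4   6.4] w [541.5  27.3  23.4] rot [-1.7998e+02  1.2000e-01  4.6690e+01] F [-4.  -5.8  0.4] g 0.069950623883849
scene 0.81 491 rig c [-0.8 37. ] [97.8 98.5] 0.1 pct [-46.7 -11.5] [47.8 85.8] mid [ 0.6 37.2]
side 0.66 2095 rig c [-4.5 36.8] [97.8 95.7] 89.9 pct [-51.5 -10.3] [42.9 84.9] mid [-4.3 37.3]
```

To row units: 1.79 cm / 100 = 0.0179, -1.74 cm / 100 = -0.0174.

Call:
send_rows(steps=[[0.0036,-0.0035,0,0,0,0,0.52],[0.0072,-0.007,0,0,0,0,0.52],[0.0108,-0.0105,0,0,0,0,0.52],[0.0143,-0.0139,0,0,0,0,0.52],[0.0179,-0.0174,0,0,0,0,0.52]])

```text
clock: 17.9
tool_pos: [0.5414, 0.0527, 0.0235]
ee_rot: [-180.0, 0.1, 46.7]
ft_force: [-3.4, -5.8, -0.1]
gripper_width: 0.0697
gripper_force: 2.8
```

To row units: 1.79 cm / 100 = 0.0179, -1.74 cm / 100 = -0.0174.

Call:
send_rows(steps=[[0.0036,-0.0035,0,0,0,0,0.52],[0.0072,-0.007,0,0,0,0,0.52],[0.0108,-0.0105,0,0,0,0,0.52],[0.0143,-0.0139,0,0,0,0,0.52],[0.0179,-0.0174,0,0,0,0,0.52]])

```text
clock: 18.4
tool_pos: [0.541, 0.0778, 0.0235]
ee_rot: [-180.0, 0.1, 46.7]
ft_force: [-3.6, -5.5, -0.5]
gripper_width: 0.0698
gripper_force: 2.8
```

To row units: 1.79 cm / 100 = 0.0179, -1.74 cm / 100 = -0.0174.

Call:
send_rows(steps=[[0.0036,-0.0035,0,0,0,0,0.52],[0.0072,-0.007,0,0,0,0,0.52],[0.0108,-0.0105,0,0,0,0,0.52],[0.0143,-0.0139,0,0,0,0,0.52],[0.0179,-0.0174,0,0,0,0,0.52]])

```text
clock: 18.9
tool_pos: [0.5406, 0.1028, 0.0235]
ee_rot: [-180.0, 0.1, 46.7]
ft_force: [-3.0, -6.4, -0.5]
gripper_width: 0.0697
gripper_force: 2.7
```

```bash
python3 see.py 9
```

```text
t 18.9 rig [-33.   81.9] w [540.6 102.8  23.5] rot [-1.7998e+02  8.0000e-02  4.6750e+01] F [-3.  -6.4 -0.5] g 0.06968762420010419
scene 0.75 414 rig c [  2.5 110.5] [95.7 94.4] 89.6 pct [-40.7  63.2] [ 48.1 157.9] mid [  3.7 110.6]
side 0.69 2372 rig c [ -4.2 112.5] [97.6 95.8] 89.9 pct [-50.6  65.6] [ 43.2 160.5] mid [ -3.7 113.1]
```

To row units: 1.08 cm / 100 = 0.0108, -0.21 cm / 100 = -0.0021.

Call:
send_rows(steps=[[0.0022,-0.0021,0,0,0,0,0.52],[0.0043,-0.0042,0,0,0,0,0.52],[0.0065,-0.0063,0,0,0,0,0.52],[0.0086,-0.0084,0,0,0,0,0.52],[0.0108,-0.0105,0,0,0,0,0.52]])

```text
clock: 19.6
tool_pos: [0.5405, 0.1176, 0.0235]
ee_rot: [-180.0, 0.1, 46.8]
ft_force: [-3.5, -4.1, -0.5]
gripper_width: 0.0702
gripper_force: 2.9
```

To row units: 0.36 cm / 100 = 0.0036, -0.35 cm / 100 = -0.0035.

Call:
send_rows(steps=[[0.0007,-0.0007,0,0,0,0,0.52],[0.0014,-0.0014,0,0,0,0,0.52],[0.0022,-0.0021,0,0,0,0,0.52],[0.0029,-0.0028,0,0,0,0,0.52],[0.0036,-0.0035,0,0,0,0,0.52]])

```text
clock: 20.1
tool_pos: [0.5404, 0.1225, 0.0235]
ee_rot: [-180.0, 0.1, 46.8]
ft_force: [-3.2, -4.9, -0.9]
gripper_width: 0.0699
gripper_force: 2.8
```

To row units: 0.21 cm / 100 = 0.0021, -0.2 cm / 100 = -0.002.

Call:
send_rows(steps=[[0.0007,-0.0007,0,0,0,0,0.52],[0.0014,-0.0014,0,0,0,0,0.52],[0.0018,-0.0017,0,0,0,0,0.52],[0.0021,-0.002,0,0,0,0,0.52],[0.0021,-0.002,0,0,0,0,0.52]])

```text
clock: 20.6
tool_pos: [0.5404, 0.1255, 0.0235]
ee_rot: [-180.0, 0.1, 46.8]
ft_force: [-2.8, -4.4, -1.6]
gripper_width: 0.0697
gripper_force: 2.8
```

To row units: 0.21 cm / 100 = 0.0021, -0.2 cm / 100 = -0.002.

Call:
send_rows(steps=[[0.0004,-0.0004,0,0,0,0,0.52],[0.0009,-0.0008,0,0,0,0,0.52],[0.0013,-0.0013,0,0,0,0,0.52],[0.0017,-0.0017,0,0,0,0,0.52],[0.0021,-0.002,0,0,0,0,0.52]])

```text
clock: 21.1
tool_pos: [0.5403, 0.1271, 0.0234]
ee_rot: [180.0, 0.1, 46.7]
ft_force: [-4.0, -7.6, -0.1]
gripper_width: 0.0695
gripper_force: 4.3
```

To row units: -0.05 cm / 100 = -0.0005, -0.04 cm / 100 = -0.0004.

Call:
send_rows(steps=[[0.0002,-0.0002,0,0,0,0,0.52],[0.0004,-0.0004,0,0,0,0,0.52],[0.0005,-0.0005,0,0,0,0,0.52],[0.0005,-0.0005,0,0,0,0,0.52],[0.0005,-0.0005,0,0,0,0,0.52]])

```text
clock: 21.6
tool_pos: [0.5403, 0.1271, 0.0234]
ee_rot: [179.9, 0.2, 46.7]
ft_force: [-4.0, -9.4, 0.4]
gripper_width: 0.0699
gripper_force: 4.5
```

To row units: -0.06 cm / 100 = -0.0006, -0.03 cm / 100 = -0.0003.

Call:
send_rows(steps=[[0.0003,-0.0003,0,0,0,0,0.52],[0.0006,-0.0006,0,0,0,0,0.52],[0.0006,-0.0006,0,0,0,0,0.52],[0.0006,-0.0006,0,0,0,0,0.52],[0.0006,-0.0006,0,0,0,0,0.52]])

```text
clock: 22.1
tool_pos: [0.5403, 0.1272, 0.0234]
ee_rot: [179.9, 0.2, 46.6]
ft_force: [-4.0, -10.4, 0.3]
gripper_width: 0.0698
gripper_force: 5.4
```

Call:
send_rows(steps=[[0,0,0,0,0,0,0.52],[0,0,0,0,0,0,0.52],[0,0,0,0,0,0,0.52],[0,0,0,0,0,0,0.52],[0,0,0,0,0,0,0.52]])

```text
clock: 22.6
tool_pos: [0.5403, 0.1272, 0.0234]
ee_rot: [179.9, 0.2, 46.6]
ft_force: [-4.7, -9.7, 0.7]
gripper_width: 0.0699
gripper_force: 5.4
```

Call:
send_rows(steps=[[0,0,0,0,0,0,0.52],[0,0,0,0,0,0,0.52],[0,0,0,0,0,0,0.52],[0,0,0,0,0,0,0.52],[0,0,0,0,0,0,0.52]])

```text
clock: 23.1
tool_pos: [0.5403, 0.1272, 0.0234]
ee_rot: [179.9, 0.2, 46.6]
ft_force: [-4.4, -10.4, 0.5]
gripper_width: 0.0699
gripper_force: 5.4
```

```bash
python3 see.py 10
```

```text
t 23.1 rig [-32.8 106.3] w [540.3 127.2  23.4] rot [179.92   0.2   46.62] F [ -4.4 -10.4   0.5] g 0.06993030790847056
scene 0.61 432 rig c [  0.7 137.4] [100.4  96.4] 88.9 pct [-42.9  87. ] [ 48.2 184.5] mid [  2.6 135.8]
side 0.8 2489 rig c [ -4.1 135.2] [95.8 96.7] 0.1 pct [-51.   87.9] [ 43.3 183.1] mid [ -3.8 135.5]
```

To row units: -1.6 cm / 100 = -0.016, -1.2 cm / 100 = -0.012.

Call:
send_rows(steps=[[-0.001,0,0,0,0,0,0.52],[-0.003,0,0,0,0,0,0.52],[-0.007,0,0,0,0,0,0.52],[-0.012,0,0,0,0,0,0.52],[-0.016,0,0,0,0,0,0.52]])

```text
clock: 23.8
tool_pos: [0.5301, 0.1203, 0.0241]
ee_rot: [-180.0, -0.1, 46.9]
ft_force: [0.0, -0.3, 0.5]
gripper_width: 0.0699
gripper_force: 0.0
```

Call:
send_rows(steps=[[0,0,-0.01,0,0,0,0.52],[0,0,-0.03,0,0,0,0.52],[0,0,-0.06,0,0,0,0.52],[0,0,-0.1,0,0,0,0.52],[0,0,-0.14,0,0,0,0.52]])

```text
clock: 24.3
tool_pos: [0.5296, 0.1196, 0.1657]
ee_rot: [-180.0, -0.0, 46.8]
ft_force: [-0.1, 0.2, 1.0]
gripper_width: 0.0698
gripper_force: 0.0
```

To row units: -12 cm / 100 = -0.12, -8 cm / 100 = -0.08.

Call:
send_rows(steps=[[-0.04,0,0,0,0,0,0.52],[-0.08,0,0,0,0,0,0.52],[-0.12,0,0,0,0,0,0.52],[-0.12,0,0,0,0,0,0.52],[-0.12,0,0,0,0,0,0.52]])

```text
clock: 24.8
tool_pos: [0.4479, 0.0319, 0.1648]
ee_rot: [180.0, -0.1, 46.7]
ft_force: [0.8, 0.6, 0.8]
gripper_width: 0.0699
gripper_force: 0.0
```

```bash
python3 see.py 11
```

```text
t 24.8 rig [-126.9   12.6] w [447.9  31.9 164.8] rot [ 1.7998e+02 -1.4000e-01  4.6730e+01] F [0.8 0.6 0.8] g 0.0699253409592157
scene 0.75 653 rig c [ -1.3 136. ] [ 97.7 100.2] 0.2 pct [-49.1  86.8] [ 47.3 184.5] mid [ -0.9 135.7]
side 0.79 3042 rig c [ -4.2 135.2] [97.4 96. ] 89.7 pct [-51.8  87.5] [ 43.1 183.2] mid [ -4.3 135.3]
```

View pics/side_11.png

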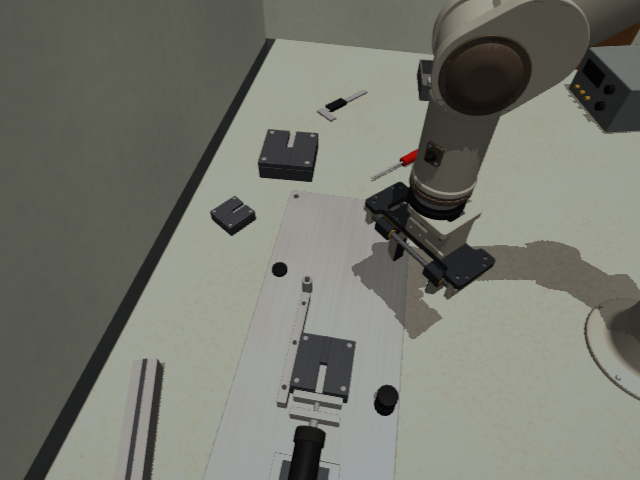

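The carrier (323,367) lies flush against the rail and jaw with its slot facing the lens at (310,435). The cap (279,269), spare lens (386,399) and screwdriver are where they were, and the arm is clear, so I'm handing in.

```bash
python3 -c "
from workcell import finish_job
print(finish_job())"
```

```text
the job is handed in; nothing more can be done
None
```

The carrier was swung a quarter turn clockwise round the post, slid along the rail to the jaw, leaned on at about 10 N for just over a second, and left lying against rail and jaw; the job is handed in, with the spare lens, cap and screwdriver undisturbed.

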